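Wedge the rocking loudspeaker

TASK

The small loudspeaker on the bench rocks because one of its four feet is too short, so it leans over onto that foot. With the fingertips only, push the wooden wedge along the bench, thin end first, under the short foot until the loudspeaker stands level and no longer rocks, and stop there. Do not pick the wedge up, do not lift the loudspeaker or shove it off its place, and leave the other things alone.

Things in the scene. Friction and masses are not known exactly. Their poses are not given: they have to be found in the camera images.
- speaker: Loose loudspeaker, 1.2 to 2 kg, on a cross base: two bars 290 long, 26 wide, 12 mm high along its x and y, tops 42 mm above the origin (centre of the cross, level with the three good feet's undersides; z up). Grey box 120 (x) by 110 (y) mm, z 58 to 223; amplifier pack on its +y side out to y = 84. Domed feet 28 mm across at 130 mm on +-x, +-y. It leans 0.077 rad about x onto +y; level: z vertical.
- short_foot (a point): Lowest point of the short foot's dome (radius about 30 mm), at the speaker's (0, 130, 10) mm: 10 mm shorter than the others. On the bench at the start, it must come up 10 mm. The speaker's weight leans on it with 2 to 4 N until level. If the wedge is pushed on past level, the speaker stays level but slides away along with the wedge.
- high_foot (a point): Lowest point of the opposite foot, at the speaker's (0, -130, 0) mm. About 10 mm clear of the bench at first, on the bench when level.
- wedge: Loose wooden wedge, 110 mm long (its x), 50 wide (y), about 70 g; origin: centre of its flat underside. Thin end (+x) 2 mm high, thick end (-x) 24, even slope. It starts just outside the short foot, thin end roughly towards it, askew. About 38 mm of it past the short foot's centre makes the speaker level. It takes 2 to 5 N to push in, 6 to 10 once level, and stays where it is left.
- wedge_tip (a point): Middle of the thin end's lower edge, at the wedge's (55, 0, 0) mm.
- wedge_back (a point): Middle of the upright thick end face (50 mm wide, 24 mm high), at the wedge's (-55, 0, 12) mm.
- jar: Clear closed jar with a metal cap, 56 mm across, 75 mm high; origin at the centre of its underside. Leave it alone.
- driver: Screwdriver lying on the bench beyond the loudspeaker. Leave it alone.
- tin: Flat round metal tin, 90 mm across, 26 mm high; origin at the centre of its underside. Leave it alone.
- can: White spray can, 52 mm across, 150 mm high; origin at the centre of its underside. Leave it alone.
Mind the look-alikes: they are no part of the job. There is more than one size of the wedge; the job needs the largest.

How it is judged:
By the outcome, as a careful person would: the job done as asked, in the order asked, and still so for the second after the job is handed in, with the robot touching nothing.
It also fails if it takes over 58 s, if anything falls off the work surface, if the arm or the gripper's body presses on something with over 40 N, if the wrist force passes 120 N, or if a joint passes its speed limit or range.

ROBOT

A 6-joint arm with a two-finger parallel gripper is mounted at the origin on the work surface. World frame = base frame: x ahead of the robot, y to its left, z up, the work surface at z = 0. Lengths are in m, angles in rad, forces in N, time in s.
With the tool pointing down it reaches from about 0.375 to 0.925 m from the base axis. Payload 5.7 kg.
Tool frame: the origin (TCP) lies at the very end of the fingers, on their centre line; the grasp point (between the pads) lies 19 mm behind it; z points along the fingers, y is the direction in which the jaws open and shut (so a half turn about z gives the same grasp; the last joint's range is limited). The gripper opens to 85 mm and grips with 20 to 120 N. Pads are 22 mm wide; open, the fingers measure 114 mm over their backs; the gripper's body (76 mm by 85 mm) begins 54 mm behind the grasp point. The pads swing forward as they close: fully open they stand 13 mm farther back than shut.
Start: joints at [-1.329, 0.359, 1.51, -0, 1.272, -0.115], TCP at [0.21, -0.562, 0.231] pointing down, gripper open.
Joint ranges: [-2.97, 2.97], [-1.01, 2.36], [0.21, 2.38], [-0.96, 4.11], [0.2, 2.71], [-2.98, 2.98]. Speed limits (rad/s): [2.39, 2.39, 3.14, 3.14, 3.14, 3.14].

INTERFACE

Orientations are given as a unit quaternion [x, y, z, w].
In Python, from plant import env gives the robot as it stands. Calls block until the motion is done:
- env.move_pose(position, orientation): joint-space move of the TCP to a pose.
- env.servo_line(position, ori=None, feed=0.15, force_limit=None): straight line of the TCP; ori=None keeps the orientation; feed is the mean speed in m/s. With force_limit (N) it stops when the force on the tool has changed by that much, and returns True; else False.
- env.move_joints(angles): joint-space move.
- env.gripper_open() and env.close_gripper(newtons=None): open the fingers fully, or close them until they stop; newtons is the grip in N (None keeps the last).
- env.dwell(seconds).
- env.ik(position, orientation): joint angles nearest the present ones, or None.
- env.read_camera(name): name is "side" or "top"; returns a dict with "img" (420x560x3 uint8, red, green, blue), "depth" (420x560 float32, m along the optical axis (not along the pixel's ray), 0 where there is no reading), "mtx" (3x3 intrinsics, pixels), "extrinsics" (4x4, takes a point from camera to world coordinates). Camera axes: x right, y down, z forward; pixel columns grow to the right and rows downward; lengths in m; the calibration is good to about 2 mm. A picture is of the moment at which its call begins.
A pose or a line that the arm cannot do raises env.MotionError and nothing moves.
- env.finish_job(): hands the job in, once; it reports no verdict.
Trained networks look in the newest picture that a camera, given by its name, has taken for a name from the list of things; names that differ only in an ending like _2 or _b are one class to them, and where a whole thing is asked for, a point or a joint stands for the part that bears it (a point fixed in the world has none). Each returns a list of dicts, best first, with "p" (0 to 1); they miss things now and then, are a little off and sometimes report something else, mostly with a low value. They report only what shows in the picture. A call takes as long as a camera call. They do not tell look-alikes from the thing itself.
- env.outline_of(camera, target): "pixels" (420x560 bool, what is visible of it) and "centre" ([row, column] as shares, 0 to 1, of the picture: columns of its width, rows of its height, amid what is visible of it).
- env.tip_of(camera, target): "centre" ([row, column] as shares, 0 to 1, of the picture: columns of its width, rows of its height: a listed point, or the origin of a listed thing).
Readings, each from a call of its own:
- env.current_t(): time.
- env.current_joint_pos(): joint angles.
- env.current_joint_velocities(): joint speeds.
- env.current_joint_torque(): joint torques, N m.
- env.current_tool_pos(): TCP position.
- env.current_tool_rot(): TCP orientation.
- env.current_ft_force(): force on the tool from outside, world axes, zero at the start.
- env.current_moment(): the same for the moment, N m.
- env.current_grip_width(): opening from 0.0 (shut) to 1.0 (fully open).
Only numpy, scipy, OpenCV 4.12 (cv2) and the standard library are available. Lean on these libraries where they do the work, as an engineer would, in place of code of your own. Each camera call takes 0.05 s, during which the arm holds its last target. There are 200 camera calls.

## Working session

There is one attempt and no reset: what is moved stays moved. The work goes in short steps, each a Python script; the robot and the scene stay as the last script left them, time stands still between calls to the robot, and variables do not carry over. Pictures are saved under pics/ and viewed, about 8 in all and at most 12, crops included, and the job is handed in when it is done.

```bash
mkdir -p pics; ls; cat > h.py <<'E'
from plant import env
import numpy as np, cv2
def shot(c,name=None):
    d=env.read_camera(c)
    if name: cv2.imwrite(f'pics/{name}.png',d['img'][:,:,::-1])
    return d
def ray(d,u,v):
    T=np.array(d['extrinsics']);K=np.array(d['mtx'])
    r=T[:3,:3]@np.linalg.inv(K)@np.array([u,v,1.]);return T[:3,3],r
def atz(d,u,v,z):
    o,r=ray(d,u,v);return o+r*(z-o[2])/r[2]
def proj(d,p):
    T=np.linalg.inv(d['extrinsics']);q=np.array(d['mtx'])@(T[:3,:3]@np.asarray(p)+T[:3,3]);return q[:2]/q[2]
def cloud(d):
    h,w=d['depth'].shape;v,u=np.mgrid[:h,:w];z=d['depth']
    K=np.array(d['mtx']);T=np.array(d['extrinsics'])
    P=np.stack([(u-K[0,2])/K[0,0]*z,(v-K[1,2])/K[1,1]*z,z],-1)@T[:3,:3].T+T[:3,3]
    P[z==0]=np.nan;return P
E
python3 - <<'E'
from h import *
ims=[]
for c in ['top','side']:
    d=shot(c,c+'0'); np.set_printoptions(precision=3,suppress=True)
    print(c,d['extrinsics'])
    P=cloud(d)
    for t in ['speaker','short_foot','high_foot','wedge','wedge_tip','wedge_back']:
        for r in env.tip_of(c,t): 
            v,u=r['centre'][0]*420,r['centre'][1]*560
            print(t,round(r['p'],2),round(u),round(v),atz(d,u,v,0.0))
    for r in env.outline_of(c,'wedge'):
        m=r['pixels'];Q=P[m];print('wedge outline',round(r['p'],2),m.sum(),np.nanmedian(Q,0),np.nanmax(Q,0),np.nanmin(Q,0))
print(env.current_t())
E
```

```text
pics
top [[ 0.007 -0.995  0.102  0.448]
 [-1.    -0.008 -0.005  0.024]
 [ 0.006 -0.102 -0.995  1.408]
 [ 0.     0.     0.     1.   ]]
short_foot 0.6 275 206 [0.587 0.015 0.   ]
high_foot 0.85 360 220 [ 0.546 -0.248  0.   ]
high_foot 0.15 132 217 [0.55  0.454 0.   ]
wedge 0.91 248 203 [0.597 0.099 0.   ]
wedge 0.89 207 242 [0.476 0.22  0.   ]
wedge 0.64 189 176 [0.678 0.282 0.   ]
wedge_tip 0.85 262 209 [0.577 0.054 0.   ]
wedge_tip 0.65 408 258 [ 0.43  -0.393  0.   ]
wedge_tip 0.58 200 183 [0.658 0.247 0.   ]
wedge_tip 0.55 194 256 [0.432 0.261 0.   ]
wedge_back 0.89 181 166 [0.711 0.308 0.   ]
wedge_back 0.83 209 231 [0.508 0.217 0.   ]
wedge_back 0.76 229 194 [0.625 0.157 0.   ]
wedge_back 0.67 254 144 [0.783 0.081 0.   ]
wedge outline 0.9 307 [0.679 0.277 0.009] [0.717 0.314 0.024] [ 0.642  0.241 -0.005]
wedge outline 0.78 601 [0.603 0.103 0.012] [0.643 0.16  0.03 ] [ 0.56   0.048 -0.007]
wedge outline 0.66 304 [0.478 0.232 0.009] [0.515 0.264 0.022] [ 0.439  0.195 -0.008]
side [[ 0.725  0.411 -0.553  1.269]
 [ 0.689 -0.415  0.594 -0.712]
 [ 0.014 -0.812 -0.584  0.748]
 [ 0.     0.     0.     1.   ]]
speaker 0.63 237 244 [ 0.574 -0.123  0.   ]
short_foot 0.72 280 227 [0.6   0.003 0.   ]
high_foot 0.69 188 258 [ 0.529 -0.235  0.   ]
high_foot 0.62 369 160 [0.562 0.451 0.   ]
wedge 0.57 372 199 [0.693 0.275 0.   ]
wedge 0.49 304 179 [0.489 0.222 0.   ]
wedge_tip 0.77 289 214 [0.577 0.06  0.   ]
wedge_tip 0.58 356 197 [0.656 0.252 0.   ]
wedge_tip 0.51 300 174 [0.465 0.233 0.   ]
wedge_back 0.73 306 178 [0.49  0.231 0.   ]
wedge_back 0.66 384 197 [0.712 0.307 0.   ]
wedge_back 0.59 327 201 [0.611 0.18  0.   ]
wedge outline 0.74 174 [0.496 0.218 0.007] [0.522 0.253 0.016] [ 0.441  0.192 -0.006]
wedge outline 0.67 351 [0.686 0.275 0.004] [0.722 0.33  0.017] [ 0.64   0.235 -0.008]
wedge outline 0.66 648 [0.611 0.105 0.008] [0.654 0.179 0.023] [ 0.561  0.045 -0.005]
0.8
```

```bash
python3 - <<'E'
import cv2
a=cv2.imread('pics/top0.png')[120:290,150:390];a=cv2.resize(a,None,fx=3.3,fy=3.3,interpolation=cv2.INTER_CUBIC);cv2.imwrite('pics/a.png',a)
E
```

```text
(no output)
```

View pics/a.png

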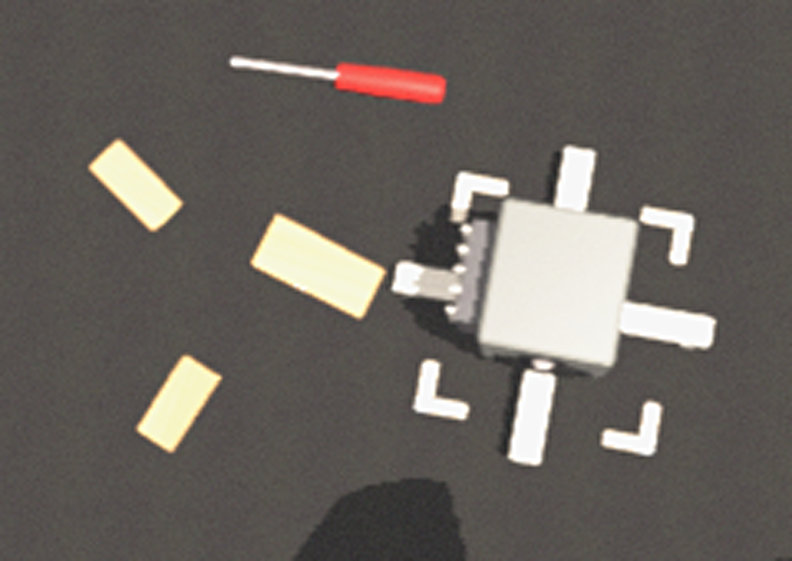

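View pics/side0.png

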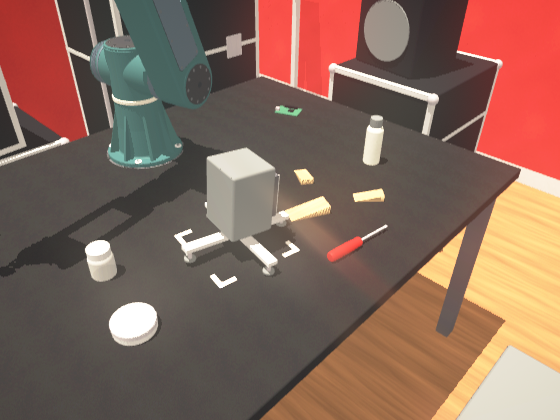

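Top crop: the largest wedge has its thick end at about crop (263,239) and its thin end at (373,294). The short foot's bar end is at (397,277), and the opposite bar end is at (713,331). The wedge is askew by about 17°. The side view agrees; the two smaller wedges lie further out. Next I compute the poses.

```bash
cat >> h.py <<'E'
from scipy.optimize import least_squares
from scipy.spatial.transform import Rotation as R
def down(psi):  # tool z down, tool x horizontal at heading psi
    return (R.from_euler('z',psi)*R.from_euler('x',np.pi)).as_quat()
def wpose(d,mask,guess,extra=None):
    """fit wedge pose (x,y,yaw): top outline silhouette IoU"""
    def sil(p):
        x,y,a=p;c,s=np.cos(a),np.sin(a)
        V=[]
        for l in(-55,55):
            for w in(-25,25):
                for h in (0,24 if l<0 else 2):
                    V.append(proj(d,[x+(l*c-w*s)/1e3,y+(l*s+w*c)/1e3,h/1e3]))
        V=(np.array(V)*16*1.0).round().astype(np.int32)
        m=np.zeros(mask.shape,np.uint8);cv2.fillConvexPoly(m,cv2.convexHull(V),1,cv2.LINE_8,4);return m>0
    from scipy.optimize import minimize
    def cost(q):
        m=sil(np.array(guess)+np.array(q)*[.01,.01,.1])
        if extra is not None: m=m&extra
        return 1-(m&mask).sum()/(m|mask).sum()
    b=minimize(cost,[0,0,0],method='Nelder-Mead',options=dict(initial_simplex=[[-1,-1,-1],[1.5,0,0],[0,1.5,0],[0,0,1.5]],maxiter=300))
    return np.array(guess)+b.x*[.01,.01,.1],b.fun
def woodmask(d,xy,r=.09):
    P=cloud(d);hsv=cv2.cvtColor(d['img'],cv2.COLOR_RGB2HSV)
    m=(hsv[...,0]>8)&(hsv[...,0]<35)&(hsv[...,1]>55)&(hsv[...,2]>100)
    return m&(np.hypot(P[...,0]-xy[0],P[...,1]-xy[1])<r)&(P[...,2]<.05)
E
python3 - <<'E'
from h import *
np.set_printoptions(precision=4,suppress=True)
d=shot('top')
px=lambda u,v:(u/3.3+150-.35,v/3.3+120-.35)
a=atz(d,*px(396,277),.031);b=atz(d,*px(714,331),.053);e=atz(d,*px(579,147),.042);f=atz(d,*px(526,465),.042)
print('ends',a,b,e,f)
print('yaw y',np.arctan2(*(a-b)[[1,0]]),'yaw x',np.arctan2(*(e-f)[[1,0]]),np.linalg.norm((a-b)[:2]),np.linalg.norm((e-f)[:2]),(a+b)/2,(e+f)/2)
for c in('top','side'):
    d=shot(c);m=woodmask(d,(.6,.105))
    print(c,m.sum(),wpose(d,m,[.6,.105,np.radians(-117)]))
E
```

```text
ends [0.5921 0.0302 0.031 ] [ 0.5432 -0.2566  0.053 ] [ 0.7124 -0.137   0.042 ] [ 0.422  -0.0881  0.042 ]
yaw y 1.4019138512888245 yaw x -0.16668328321789116 0.2909437247941918 0.2944716998190319 [ 0.5676 -0.1132  0.042 ] [ 0.5672 -0.1125  0.042 ]
top 184 (array([ 0.603 ,  0.1018, -2.0084]), np.float64(0.8340192043895748))
side 2173 (array([ 0.6513,  0.0754, -2.0193]), np.float64(0.6657633242999097))
```

```bash
cat >> h.py <<'E'
def woodmask(d,xy,r=.075):
    P=cloud(d);im=d['img'].astype(int)
    m=(im[...,0]-im[...,2]>35)&(im[...,0]>120)
    return m&(np.hypot(P[...,0]-xy[0],P[...,1]-xy[1])<r)&(P[...,2]<.05)
def locate(guess,cams=('top','side')):
    o=[]
    for c in cams:
        d=shot(c);m=woodmask(d,guess[:2]);p,f=wpose(d,m,guess);o.append(p)
        for r in env.outline_of(c,'wedge'):
            n=r['pixels']
            if (n&m).sum()>.4*m.sum() : print('  net',c,*wpose(d,n,guess))
        print(c,m.sum(),p,round(f,3))
    return o
S0=np.array([.5669,-.116]);U=np.array([np.cos(1.403),np.sin(1.403)]);N=np.array([-U[1],U[0]])
FOOT=S0+.1304*U
def rel(p):  # along (tip past foot, mm), lateral of tip / back (mm, along N), yaw err deg
    h=np.array([np.cos(p[2]),np.sin(p[2])]);t=p[:2]+.055*h-FOOT;b=p[:2]-.055*h-FOOT
    e=(p[2]-1.403-np.pi+np.pi)%(2*np.pi)-np.pi
    return np.array([-t@U*1e3,t@N*1e3,b@N*1e3,np.degrees(e)])
np.set_printoptions(precision=4,suppress=True)
E
python3 - <<'E'
from h import *
for p in locate([.6,.105,np.radians(-117)]): print(rel(p))
E
```

```text
net top [ 0.6025  0.1035 -2.0253] 0.05379746835443033
top 356 [ 0.6029  0.1028 -1.9803] 0.567
side 1549 [ 0.624   0.0875 -1.5956] 0.584
[-37.929   14.1892 -12.1424 -13.8499]
[-25.3254 -30.1179 -14.4412   8.1934]
```

```bash
cat >> h.py <<'E'
def W(al,lat,z): # al: mm outward from foot along U, lat mm along N
    q=FOOT+al/1e3*U+lat/1e3*N;return [q[0],q[1],z]
def netloc(guess,c='top'):
    d=shot(c);best=None
    for r in env.outline_of(c,'wedge'):
        p,f=wpose(d,r['pixels'],guess)
        if best is None or f<best[1]: best=(p,f)
    print(c,best,rel(best[0]));return best[0]
PSI=np.arctan2(-N[1],-N[0])
E
python3 - <<'E'
from h import *
env.close_gripper(20)
p=env.current_tool_pos();env.servo_line([p[0],p[1],.36],feed=.2)
print([env.ik(W(56,65,.36),down(PSI+k)) for k in(0,np.pi)])
env.move_pose(W(56,68,.36),down(PSI))
env.servo_line(W(56,68,.04),feed=.25)
env.servo_line(W(56,68,.002),feed=.04,force_limit=5)
print(env.current_tool_pos(),env.current_ft_force(),env.current_t())
print(env.servo_line(W(56,34,.002),feed=.04,force_limit=4))
print(env.current_tool_pos(),env.current_ft_force(),env.current_t())
netloc([.6,.105,-1.85]); d=shot('top','top1')
a=d['img'][130:270,170:340,::-1];cv2.imwrite('pics/b.png',cv2.resize(a,None,fx=4,fy=4,interpolation=cv2.INTER_CUBIC))
E
```

```text
[array([ 0.0182,  0.1782,  1.4461, -0.    ,  1.5173,  1.7568]), array([ 0.0182,  0.1782,  1.4461,  0.    ,  1.5173, -1.3848])]
[0.5312 0.0791 0.0022] [-0.1831 -0.1777 -0.26  ] 7.7833
False
[0.5643 0.0735 0.002 ] [-0.182   0.268   0.2455] 8.7833
top (array([ 0.59 ,  0.095, -1.95 ]), np.float64(1.0)) [-27.719   24.0045   0.9226 -12.1127]
```

View pics/b.png

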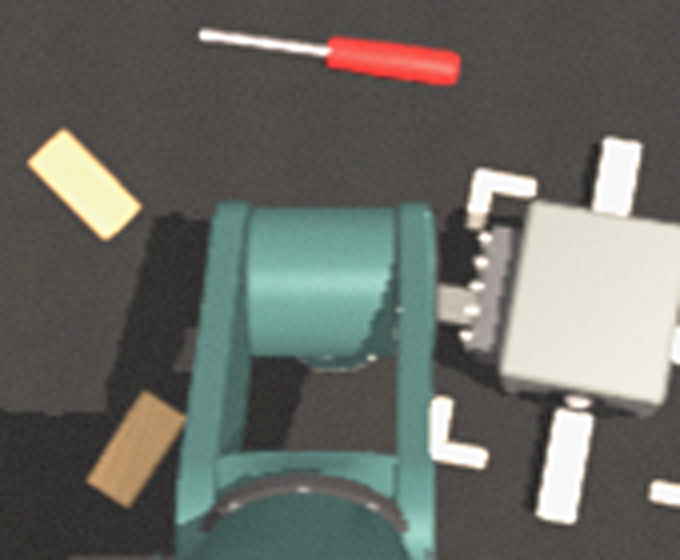

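The arm hides the wedge from the top camera here, at about (320,300), so I back off and look from the side.

```bash
python3 - <<'E'
from h import *
env.servo_line(W(56,55,.002),feed=.1)
env.servo_line(W(56,60,.10),feed=.25)
env.servo_line(W(160,130,.15),feed=.3)
print(env.current_t())
for c in ('top','side'):
    for g in([.6,.103,-1.75],[.605,.1,-1.85]): netloc(g,c)
d=shot('top','top2');a=d['img'][130:270,170:340,::-1];e=shot('side','side2')['img'][140:270,180:420,::-1]
f=lambda i,w:cv2.resize(i,(w,int(i.shape[0]*w/i.shape[1])),interpolation=cv2.INTER_CUBIC)
a=f(a,350);e=f(e,450);o=np.zeros((max(len(a),len(e)),800,3),np.uint8);o[:len(a),:350]=a;o[:len(e),350:]=e;cv2.imwrite('pics/c.png',o)
E
```

```text
10.4333
top (array([ 0.6111,  0.1055, -1.8763]), np.float64(0.09244992295839749)) [-40.9189   1.0152 -14.0883  -7.8919]
top (array([ 0.6116,  0.1074, -1.839 ]), np.float64(0.12982998454404948)) [-42.618   -1.2549 -12.2825  -5.7536]
side (array([ 0.6171,  0.1014, -1.865 ]), np.float64(0.05706134094151216)) [-37.8072  -6.2351 -20.1038  -7.2431]
side (array([ 0.6181,  0.1039, -1.8623]), np.float64(0.13597733711048154)) [-40.3832  -6.9651 -20.5369  -7.0872]
```

View pics/c.png

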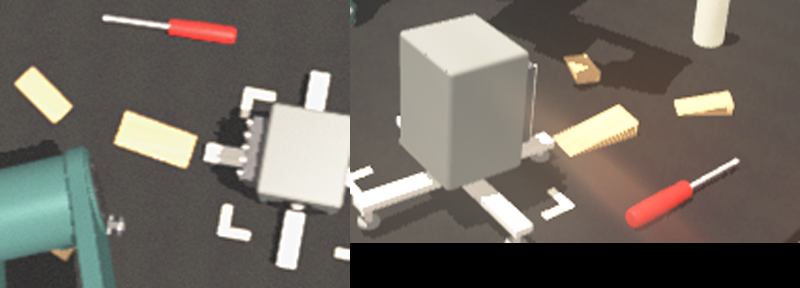

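```bash
python3 - <<'E'
from h import *
env.servo_line(W(137,-72,.15),feed=.3)
env.servo_line(W(137,-72,.02),feed=.25)
env.servo_line(W(137,-72,.003),feed=.05,force_limit=5)
env.servo_line(W(137,-38,.003),feed=.05,force_limit=4)
env.servo_line(W(137,-60,.003),feed=.15)
env.servo_line(W(150,-72,.10),feed=.25)
env.servo_line(W(200,60,.12),feed=.3)
env.servo_line(W(180,130,.15),feed=.3)
print(env.current_t())
g=[.6125,.107,-1.76]
for c in ('top','side'):netloc(g,c)
netloc([.608,.105,-1.72])
E
```

```text
15.625
top (array([ 0.6046,  0.1002, -1.7285]), np.float64(0.11674347158218124)) [-34.0788  -1.5881  -0.4752   0.5797]
side (array([ 0.6094,  0.0998, -1.7206]), np.float64(0.050615595075239384)) [-34.4862  -6.8568  -4.8734   1.0332]
top (array([ 0.6033,  0.1027, -1.7053]), np.float64(0.09846153846153849)) [-36.305   -1.1669   2.4968   1.9087]
```

The wedge is aligned, with yaw within 2° and lateral offset within 2 mm. Now I push it in from behind while watching the force and the speaker's tilt.

```bash
cat >> h.py <<'E'
PSI2=np.arctan2(-U[1],-U[0])
def best_psi(pos):
    q0=np.array(env.current_joint_pos())
    c=[(abs(env.ik(pos,down(p))[5]),p) for p in(PSI2,PSI2+np.pi) if env.ik(pos,down(p)) is not None]
    return min(c)[1]
def tilt(c='top'):  # plane of box top: slope along U, N in rad
    P=cloud(shot(c)).reshape(-1,3);s=S0-.0
    q=P[:,:2]-(S0+.012*U);k=(np.abs(q@U)<.045)&(np.abs(q@N)<.05)&(P[:,2]>.18)&(P[:,2]<.25)
    Q=P[k];A=np.c_[(Q[:,:2]-S0)@U,(Q[:,:2]-S0)@N,np.ones(len(Q))]
    r=np.linalg.lstsq(A,Q[:,2],rcond=None)[0];return r,len(Q)
def fU(): return float(np.array(env.current_ft_force())[:2]@U)
E
python3 - <<'E'
from h import *
print('tilt0',tilt('top'),tilt('side'))
psi=best_psi(W(185,0,.15));print(psi)
env.move_pose(W(185,0,.15),down(psi))
env.servo_line(W(185,0,.02),feed=.25)
env.servo_line(W(185,0,.004),feed=.05,force_limit=5)
f0=fU();print('f0',f0,env.current_t())
for al in (165,150,140,130,120,110,100,94):
    s=env.servo_line(W(al,0,.004),feed=.05,force_limit=9);print(al,round(fU()-f0,2),env.current_tool_pos(),s)
    if s: break
print(env.current_t(),tilt('top'),tilt('side'))
shot('side','side3');shot('top','top3')
netloc([.593,.04,-1.73],'side')
E
```

```text
tilt0 (array([-0.0732, -0.0016,  0.2227]), 1317) (array([-0.0746,  0.0003,  0.2205]), 881)
1.4029999999999998
f0 0.17848496725526714 18.625
165 0.44 [0.6163 0.1749 0.0041] False
150 0.82 [0.6136 0.1601 0.004 ] False
140 0.51 [0.6119 0.1502 0.004 ] False
130 0.24 [0.6103 0.1403 0.004 ] False
120 0.45 [0.6086 0.1306 0.004 ] False
110 0.14 [0.6068 0.1206 0.0039] False
100 0.57 [0.6051 0.1107 0.0039] False
94 -0.54 [0.6042 0.1048 0.004 ] False
21.6417 (array([-0.0136, -0.0031,  0.2221]), 1316) (array([-0.014 , -0.002 ,  0.2197]), 894)
side (array([ 0.583,  0.03 , -1.83 ]), np.float64(1.0)) [38.5321 13.53    3.4892 -5.2373]
```

```bash
python3 - <<'E'
from h import *
print(fU())
for al in (90,88,87,86,85.5):
    s=env.servo_line(W(al,0,.004),feed=.02,force_limit=6.5)
    print(al,s,round(fU(),2),env.current_tool_pos(),round(env.current_t(),2),tilt('top')[0],tilt('side')[0])
    if s: break
d=shot('side','side4')['img'][140:270,180:380,::-1];cv2.imwrite('pics/d.png',cv2.resize(d,None,fx=4,fy=4,interpolation=cv2.INTER_CUBIC))
E
```

```text
0.2544524785409549
90 False 1.81 [0.6038 0.1014 0.004 ] 22.29 [-0.0113  0.0005  0.222 ] [-0.0102 -0.0006  0.2197]
88 False 1.67 [0.6034 0.0992 0.004 ] 22.64 [-0.0129  0.0069  0.222 ] [-0.0058 -0.0028  0.2197]
87 False 3.58 [0.6032 0.0984 0.004 ] 22.99 [-0.007  -0.0002  0.2219] [-0.0061 -0.0023  0.2197]
86 False 5.63 [0.6031 0.0976 0.004 ] 23.34 [-0.0106  0.0073  0.2219] [-0.0061 -0.0012  0.2198]
85.5 False 5.36 [0.603  0.0972 0.004 ] 23.69 [-0.0136  0.0067  0.2219] [-0.0032 -0.0016  0.2198]
```

View pics/d.png

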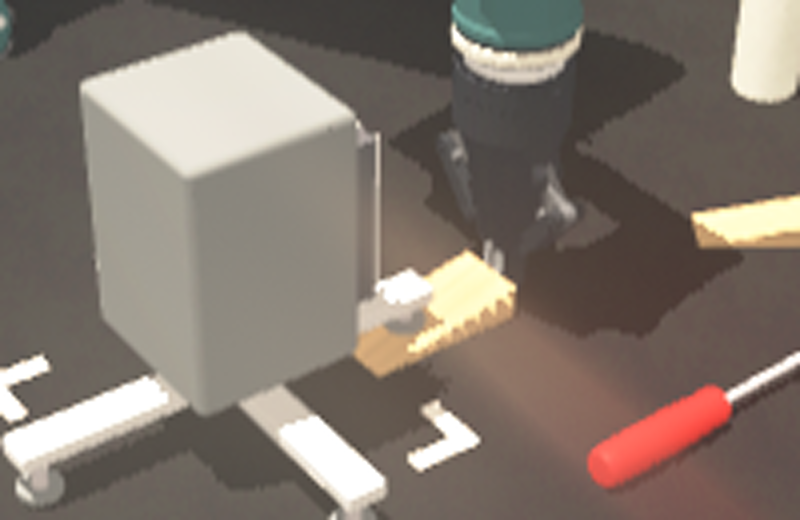

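The wedge sits under the short foot at about (405,310), and the speaker is nearly level. I go on in small steps with averaged tilt.

```bash
cat >> h.py <<'E'
def mt(n=5): 
    a=np.array([tilt('side')[0] for _ in range(n)]);return a.mean(0),a[:,0].std()/n**.5
E
python3 - <<'E'
from h import *
print('now',mt())
for al in (84.5,83.5,82.5):
    s=env.servo_line(W(al,0,.004),feed=.02,force_limit=5)
    t=np.array(env.current_tool_pos())
    print(al,s,round(fU(),2),((t[:2]-FOOT)@U*1e3).round(2),round(env.current_t(),2),mt())
    if s or fU()>8: break
E
```

```text
now (array([-0.0046, -0.001 ,  0.2197]), np.float64(0.00016187320106060565))
84.5 False 6.87 85.09 24.34 (array([-0.0041, -0.0013,  0.2198]), np.float64(0.00043906530130835537))
83.5 False 7.67 84.44 24.84 (array([-0.0021, -0.0014,  0.2198]), np.float64(0.000261717811305163))
82.5 False 9.15 83.75 25.34 (array([-0.0025, -0.001 ,  0.2199]), np.float64(0.0006502835778129834))
```

```bash
python3 - <<'E'
from h import *
env.servo_line(W(88,0,.004),feed=.05)
env.servo_line(W(125,0,.004),feed=.1)
env.servo_line(W(160,110,.15),feed=.3)
env.servo_line(W(180,130,.15),feed=.3)
print(env.current_t(),mt(8));
print('top',np.mean([tilt('top')[0] for _ in range(5)],0))
d=shot('side','side5');t=shot('top','top5')
# local shifts vs. start (side): box top corner, high foot, x-arm ends
def tr(a,b,c,r=9):
    a=cv2.imread(f'pics/{a}.png',0);b=cv2.imread(f'pics/{b}.png',0);f=lambda i:cv2.resize(i,None,fx=8,fy=8,interpolation=cv2.INTER_CUBIC)
    u,v=c;T=f(a[v-r:v+r,u-r:u+r]);B=f(b[v-r-8:v+r+8,u-r-8:u+r+8]);m=cv2.matchTemplate(B,T,cv2.TM_CCOEFF_NORMED);_,s,_,l=cv2.minMaxLoc(m);return (l[0]/8-8,l[1]/8-8,round(s,2))
for n,c in dict(foot_px=(268,268),foot_high=(188,255),sfoot=(284,217),boxtop=(240,155),mark=(290,250)).items(): print(n,[tr('side0',k,c) for k in('side3','side4','side5')])
for n,c in dict(xp=(325,168),xm=(310,256),hi=(364,220),lo=(272,204)).items(): print(n,[tr('top0',k,c) for k in('top3','top5')])
for c in('top','side'): netloc([.587,.027,-1.73],c); print([ (r['p'],np.array(r['centre'][::-1])*[560,420]) for r in env.tip_of(c,'high_foot')])
T=cv2.resize(cv2.imread('pics/top5.png')[160:260,230:380],(450,300),interpolation=cv2.INTER_CUBIC)
S=[cv2.resize(cv2.imread(f'pics/{k}.png')[215:275,165:235],(350,300),interpolation=cv2.INTER_CUBIC) for k in('side0','side5')]
cv2.imwrite('pics/e.png',np.vstack([np.hstack(S),np.hstack([T,np.zeros((300,250,3),np.uint8)])]))
E
```

```text
27.3833 (array([-0.0021, -0.0003,  0.2198]), np.float64(0.00027941919713011436))
top [-0.0255  0.0069  0.2221]
foot_px [(-0.5, 0.5, 0.99), (-0.625, 0.625, 0.98), (-0.75, 0.625, 0.98)]
foot_high [(-0.5, 3.375, 0.98), (-0.5, 3.875, 0.98), (-0.625, 3.875, 0.97)]
sfoot [(-4.375, -1.25, 0.71), (-3.0, -2.0, 0.7), (-4.75, -1.75, 0.7)]
boxtop [(-4.625, 0.5, 0.99), (-5.25, 0.5, 0.99), (-5.375, 0.5, 0.99)]
mark [(0.0, 0.0, 1.0), (0.0, 0.0, 1.0), (0.0, 0.0, 1.0)]
xp [(0.75, 0.25, 1.0), (1.0, 0.25, 1.0)]
xm [(0.875, 0.125, 1.0), (1.0, 0.125, 1.0)]
hi [(0.375, 0.375, 0.99), (0.5, 0.5, 0.99)]
lo [(-5.375, -3.375, 0.56), (2.0, -1.25, 0.52)]
top (array([ 0.5903,  0.031 , -1.721 ]), np.float64(0.31684698608964457)) [36.512   0.4816  2.4159  1.0076]
[(0.8, array([358.4  , 221.718]))]
side (array([ 0.6001,  0.0258, -1.6293]), np.float64(0.24473684210526314)) [ 39.7425 -15.0546  -3.0547   6.2629]
[(0.97, array([190.792, 264.012]))]
```

View pics/e.png

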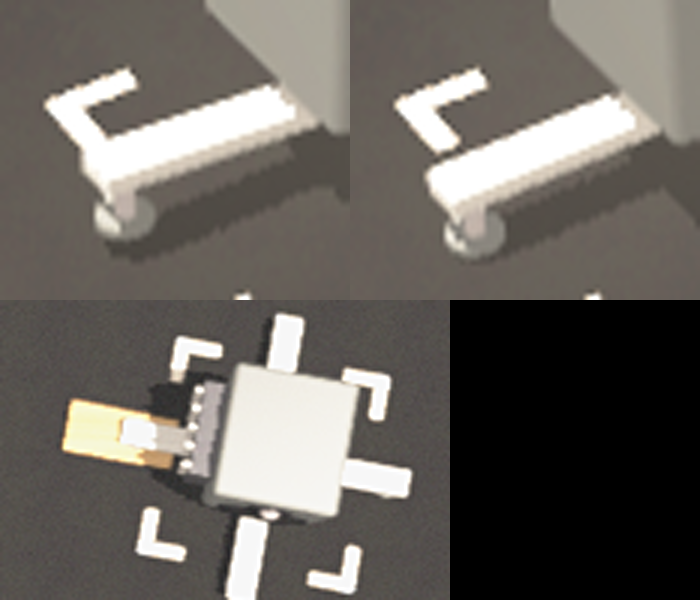

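```bash
cat >> h.py <<'E'
def ecc(a,b,c,r=10):
    u,v=c;M=np.eye(2,3,dtype=np.float32);msk=np.zeros(a.shape,np.uint8);
    A=a[v-r:v+r,u-r:u+r]; g=tr(a,b,c)
    M[0,2]=u-r+g[0];M[1,2]=v-r+g[1]
    s,M=cv2.findTransformECC(A,b,M,cv2.MOTION_TRANSLATION,(3,200,1e-6),None,3);return np.array([M[0,2]-u+r,M[1,2]-v+r,s])
def tr(a,b,c,r=9):
    u,v=c;T=a[v-r:v+r,u-r:u+r];B=b[v-r-8:v+r+8,u-r-8:u+r+8];l=cv2.minMaxLoc(cv2.matchTemplate(B,T,cv2.TM_CCOEFF_NORMED))[3];return l[0]-8,l[1]-8
PT=dict(foot_px=(268,268),foot_high=(188,255),boxtop=(240,155),boxl=(212,158),boxr=(271,170))
def track(k,ref='side0'):
    a=cv2.imread(f'pics/{ref}.png',0);b=cv2.imread(f'pics/{k}.png',0)
    return {n:ecc(a,b,c).round(2).tolist() for n,c in PT.items()}
def tilt(c='top',o=0.0,hu=.04):
    P=cloud(shot(c)).reshape(-1,3)
    q=P[:,:2]-(S0+o*U);k=(np.abs(q@U)<hu)&(np.abs(q@N)<.04)&(P[:,2]>.2)&(P[:,2]<.24)
    Q=P[k];A=np.c_[(Q[:,:2]-S0)@U,(Q[:,:2]-S0)@N,np.ones(len(Q))]
    for _ in range(3):
        r=np.linalg.lstsq(A,Q[:,2],rcond=None)[0];e=np.abs(Q[:,2]-A@r);g=e<3*np.median(e)+1e-6
    r=np.linalg.lstsq(A[g],Q[g,2],rcond=None)[0];return r,len(Q)
E
python3 - <<'E'
from h import *
for k in('side2','side3','side4','side5'): print(k,track(k))
a=np.array([tilt('top')[0] for _ in range(6)]);print(a.mean(0),a.std(0))
a=np.array([tilt('side')[0] for _ in range(6)]);print(a.mean(0),a.std(0))
# predicted pixel shifts of the points for levelling (rotation about the x-feet line)
d=shot('side')
def pp(l,th): # speaker-local mm -> px at lean th
    x,y,z=np.array(l)/1e3;c,s=np.cos(th),np.sin(th)
    y,z=y*c+z*s,-y*s+z*c
    q=S0-x*N+y*U;return proj(d,[q[0],q[1],z])
for n,l in dict(foot_px=(130,0,5),foot_high=(0,-140,40),box=(0,0,223),boxR=(60,55,223),boxL=(60,-55,223)).items():
    print(n,pp(l,.077).round(1),[(pp(l,t)-pp(l,.077)).round(2).tolist() for t in(.014,.006,.003,0)])
E
```

```text
side2 {'foot_px': [-0.08, 0.02, 1.0], 'foot_high': [-0.01, 0.01, 1.0], 'boxtop': [-0.15, 0.04, 1.0], 'boxl': [0.08, -0.07, 1.0], 'boxr': [-0.03, 0.04, 0.99]}
side3 {'foot_px': [-0.65, 0.54, 0.99], 'foot_high': [-0.54, 3.29, 0.99], 'boxtop': [-4.78, 0.55, 0.99], 'boxl': [-5.46, 2.32, 0.99], 'boxr': [-4.94, 0.53, 0.98]}
side4 {'foot_px': [-0.82, 0.6, 0.99], 'foot_high': [-0.57, 3.77, 0.99], 'boxtop': [-5.51, 0.64, 0.99], 'boxl': [-6.36, 2.73, 0.99], 'boxr': [-5.64, 0.69, 0.98]}
side5 {'foot_px': [-0.88, 0.59, 0.99], 'foot_high': [-0.61, 3.82, 0.99], 'boxtop': [-5.54, 0.64, 0.99], 'boxl': [-6.51, 2.77, 0.99], 'boxr': [-5.79, 0.65, 0.98]}
[ 0.0005 -0.0021  0.2221] [0.0042 0.0026 0.0001]
[-0.0002 -0.0008  0.2199] [0.0014 0.0019 0.    ]
foot_px [267.7 269.6] [[-0.11, 0.05], [-0.13, 0.06], [-0.13, 0.06], [-0.14, 0.06]]
foot_high [184.5 247. ] [[-0.77, 3.46], [-0.85, 3.89], [-0.88, 4.05], [-0.9, 4.22]]
box [239.3 160.5] [[-5.43, 1.59], [-6.13, 1.82], [-6.39, 1.91], [-6.65, 1.99]]
boxR [275.6 166.1] [[-5.17, 0.23], [-5.84, 0.29], [-6.09, 0.31], [-6.34, 0.34]]
boxL [232.6 178.2] [[-5.84, 3.3], [-6.58, 3.74], [-6.85, 3.91], [-7.13, 4.08]]
```

Tilt now reads 0 ± 1 mrad from both cameras. I make one short confirming push of about 1 mm: if the speaker is level, the force will stay at 6 to 10 N and the tilt won't change.

```bash
python3 - <<'E'
from h import *
env.servo_line(W(160,60,.15),feed=.3)
env.servo_line(W(125,0,.05),feed=.3)
env.servo_line(W(125,0,.004),feed=.08,force_limit=5)
env.servo_line(W(88,0,.004),feed=.08,force_limit=5);f0=fU()
for al in (84.5,83.5,82.5,81.5):
    s=env.servo_line(W(al,0,.004),feed=.02,force_limit=9)
    t=np.array(env.current_tool_pos());print(al,s,round(fU()-f0,2),((t[:2]-FOOT)@U*1e3).round(2))
    if s: break
shot('side','side6');print(track('side6'))
env.servo_line(W(88,0,.004),feed=.05);env.servo_line(W(125,0,.004),feed=.1)
env.servo_line(W(150,60,.15),feed=.3);env.servo_line(W(180,130,.2),feed=.3)
shot('side','side7');print(track('side7'))
for c in('side','top'):
    a=np.array([tilt(c)[0] for _ in range(8)]);print(c,a.mean(0),a[:,0].std()/8**.5)
d=shot('top','top7');A=cv2.imread('pics/top0.png',0);B=cv2.imread('pics/top7.png',0)
print([ecc(A,B,c).round(2) for c in((325,168),(310,256),(364,220))],env.current_t())
E
```

```text
84.5 False -0.75 84.67
83.5 False 1.61 83.85
82.5 False 6.3 83.77
81.5 False 7.18 83.34
{'foot_px': [-1.04, 0.7, 0.99], 'foot_high': [-0.8, 3.87, 0.99], 'boxtop': [-5.79, 0.67, 0.99], 'boxl': [-6.66, 2.84, 0.99], 'boxr': [-6.05, 0.69, 0.97]}
{'foot_px': [-1.03, 0.69, 0.99], 'foot_high': [-0.82, 3.86, 0.99], 'boxtop': [-5.71, 0.69, 0.99], 'boxl': [-6.66, 2.83, 0.99], 'boxr': [-6.05, 0.69, 0.97]}
side [ 0.0008 -0.0016  0.2199] 0.0004642737393498943
top [ 0.0045 -0.0007  0.2222] 0.0009220610995458006
[array([1.13, 0.32, 1.  ]), array([1.15, 0.24, 1.  ]), array([0.58, 0.44, 1.  ])] 35.325
```

Every tracked point on the speaker shifted by about the same 0.2 px (about 0.5 mm) with no tilt change at 7 N. That confirms it is level, and the robot is clear.

```bash
python3 - <<'E'
from h import *
env.dwell(.5);env.finish_job();print(env.current_t())
E
```

```text
the job is handed in; nothing more can be done
the job is handed in; nothing more can be done
```

The largest wedge is now under the short foot and the loudspeaker stands level. I handed the job in at about 36 s, with the gripper clear of everything.

**What I did:** I straightened the wedge with two sideways pushes using the closed fingertips. I then pushed it from behind, thin end first, along the speaker's axis in small steps until it was level. By the tool position, its tip was about 37 to 38 mm past the foot centre.

**Last checks:**
- **Tilt:** The side camera read 0.0008 rad and the top camera 0.0045 rad. At the start both read about -0.074 rad. The two differ by a few mrad; I trusted the side camera because its readings scatter less.
- **Level confirmed by the last push:** It took about 7 N, and all tracked points on the speaker moved together by about 0.5 mm with no further tilt. That is the behaviour expected once the speaker is level.
- **Opposite foot:** It came down by about the expected amount; I saw no gap in the picture, though I could not measure it directly.
- **Sliding:** The speaker's feet moved only a millimetre or two in all.

**Checks that failed or disagreed:**
- The side camera put the wedge about 5 mm further to one side than the top camera did, so I used the top camera.
- Fitting the wedge outline was poor once it was partly hidden under the foot.
- An earlier top-camera tilt of -0.026 rad came from a badly placed measuring window, which I corrected.

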